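# Stamp the lot docket with the pre-inked stamp

### The arm

A 7-joint arm with a two-finger parallel gripper is mounted at the origin on the work surface. World frame = base frame: x ahead of the robot, y to its left, z up, the work surface at z = 0. Lengths are in m, angles in rad, forces in N, time in s.
With the tool pointing down it reaches from about 0.425 to 0.925 m from the base axis. Payload 6.8 kg.
Tool frame: the origin (TCP) lies midway between the tips of the shut fingers; the grasp point (between the pads) lies 19 mm behind it; z points along the fingers, x is the direction in which the jaws open and shut, and the axes are right-handed (so a half turn about z gives the same grasp; the last joint's range is limited). The gripper opens to 85 mm and grips with 20 to 120 N. Pads are 22 mm wide; open, the fingers measure 114 mm over their backs; the gripper's body (76 mm by 85 mm) begins 54 mm behind the grasp point. The pads swing forward as they close: fully open they stand 13 mm farther back than shut.
Start: joints at [-1.408, 0.477, 0.022, 1.555, -0.011, 1.109, -0.083], TCP at [0.181, 0.65, 0.231] pointing down, gripper open.
Joint ranges: [-2.96, 2.96], [-0.34, 2.1], [-1.41, 1.46], [0.24, 2.44], [-1.37, 4.51], [0.17, 1.92], [-2.96, 2.96]. Speed limits (rad/s): [2.39, 2.39, 3.14, 3.14, 3.14, 3.14, 3.14].

### API

Orientations are given as a unit quaternion [w, x, y, z].
In Python, from station import bot, imaging, nets gives the robot as it stands. The module is installed in compiled form; this text tells all that it offers.
- The arm moves only by the tool apply_moves, never from a script. Its argument "moves" is text: rows parted by semicolons, each of 7 numbers parted by spaces: the gripper command: -1 is fully open, 1 is shut, values between are in proportion, then the shift along the tool's x, y, z normalised to -1 to 1, where 1 is 120 mm, then the turn, a rotation vector about the tool's x, y, z normalised to -1 to 1, where 1 is 4 degrees. In form: hand dx dy dz rx ry rz; .... A call has 1 to 12 rows; each row shifts and turns the commanded pose from where the row before left it, along the tool's axes as they then stand; what a row does not reach is not made up. A row lasts 1/12 s, in which the tool goes at most 41.7 mm and 7.16 degrees, less where a joint would pass 70% of its speed; a pose out of reach is approached as far as the arm can. A call with a number of a shift or a turn outside -1 to 1 is refused whole. A call with a gripper value outside its range is refused whole. The fingers move at their own pace and stop on an object; "force" is the grip in N (left out, the last holds). Time passes only in rows, so rows that do not move let the fingers close. It gives the time, the measured TCP pose, the force and the opening at its end, in the units of the state.
- bot.get_obs(): the state, without advancing time (a new reading comes with each control period).
- imaging.read_camera(name): name is "scene" or "top" or "wrist"; returns a dict with "image" (420x560x3 uint8, red, green, blue), "fx", "fy", "cx", "cy" (pixels), "view" (4x4, takes a point from world to camera coordinates); the wrist camera has in their place "mount" (4x4, takes a point from camera to tool coordinates, whose origin is the TCP and whose axes are the tool frame's). Camera axes: x right, y down, z forward; pixel columns grow to the right and rows downward; lengths in m; the calibration is good to about 2 mm. A picture is of the moment at which its call begins: read the wrist's pose just before it. There is no depth.
- bot.hand_in(): hands the job in, once; it reports no verdict.
Trained networks look in a picture, given as the dict that the camera call returned (one of the last four; its "shot" number tells which), for a name from the list of things; names that differ only in an ending like _2 or _b are one class to them, and where a whole thing is asked for, a point or a joint stands for the part that bears it (a point fixed in the world has none). Each returns a list of dicts, best first, with "score" (0 to 1); they miss things now and then, are a little off and sometimes report something else, mostly with a low value. They report only what shows in the picture. A call takes as long as a camera call. They do not tell look-alikes from the thing itself.
- nets.spot_in(picture, name): "rect" ([left, top, right, bottom] in pixels, round what is visible of it).
- nets.outline_of(picture, name): "region" (420x560 bool, what is visible of it) and "rect" ([left, top, right, bottom] in pixels, round what is visible of it).
- nets.spot_point(picture, name): "location" ([column, row] in pixels: a listed point, or the origin of a listed thing).
The state is a dict: "t": time; "q": joint angles; "joint_vel": joint speeds; "joint_torque": joint torques, N m; "eef_pos": TCP position; "tool_rot": TCP orientation; "contact_force": force on the tool from outside, world axes, zero at the start; "torque": the same for the moment, N m; "gripper_width": opening from 0.0 (shut) to 1.0 (fully open).
Only numpy, scipy, OpenCV 4.12 (cv2) and the standard library are available. Lean on these libraries where they do the work, as an engineer would, in place of code of your own. Each camera call takes 0.05 s, during which the arm holds its last target.

### The job

Take the rectangular lot stamp out of its dust cover and stamp the rectangular box on the docket pad, right way up, centred and square in the box: press straight down, firmly but not hard, until the sprung handle has brought the rubber face onto the paper, keep an even pressure for about a second, then lift straight off without any sliding or rocking. Put the stamp back down into its own dust cover, upright and fully seated, and let go; leave the round stamp and everything else on the table where they are.

Things in the scene. Friction and masses are not known exactly. Their poses are not given: they have to be found in the camera images.
- lot_grip (a point): Centre of the grip of the rectangular lot stamp (black handle, grey skirt, 98 mm tall, 0.17 kg), 67 mm above the skirt's underside. Axes are the stamp's: -x is its front, with a small steel tab. The grip is a block 28 mm (x) by 48 mm (y), 42 to 92 mm above the underside, under a cap 30 by 52 mm. Grasp it across the 28 mm, well above the skirt, which the handle slides into.
- lot_stamp: Skirt of the stamp, 36 mm (x) by 56 mm (y), 26 mm tall: origin at the centre of its underside, z up, -x to its front. Pressed down on the paper, the skirt stands still and the handle slides down into it, 16 mm at most, against a spring: 2 N to start it, 5 N after 8 mm, when the rubber face meets the paper, then 0.35 N more for each mm.
- lot_die: The stamp's rubber face, 22 mm (x) by 42 mm (y), inside the skirt; origin at its centre, 8 mm above the skirt's underside until the handle is pressed. On the paper its cushion takes 1 N to start and then 4 N for each mm. A clear print needs a steady 4 to 11 N of the face on the paper (about 10 to 17 N on the whole stamp, with the spring); over 14 N (about 20 N in all) spoils it.
- lot_front (a point): The middle of the lower front edge of the stamp's skirt, 18 mm from its centre towards -x. A small steel tab on the skirt and a steel strip on the cap's top mark the front, which at the start faces roughly towards the robot. For the print to be right way up it must face the docket's lower edge (-x of lot_box), away from the clip.
- lot_box (a point): Middle of the rectangular box, 34 mm (x) by 54 mm (y), printed on the docket pad. The point lies NOT on the paper but straight below it on the face of the clipboard; +x to the steel clip at the docket's upper edge. The height of the paper depends on how many dockets are left: it is 1.5 to 14 mm above this point, differs every time and has to be found by feel.
- clipboard: Grey clipboard 230 mm (x) by 165 mm (y), 5 mm thick, that holds the white docket pad, 148 by 105 mm, in its middle; origin at the centre of its underside, +x to its steel clip, whose near edge is 60 mm from the origin and which stands 30 mm above the table. Board and pad do not move. The box's middle is at x = -30 mm.
- lot_cover: Low black rectangular tray, the lot stamp's dust cover, in which it stands; it does not move. Inside 41 mm (x) by 61 mm (y); walls up to 11 mm above the table, then a lip flared outwards by 5 mm a side up to 15 mm. Origin at the centre of its underside.
- lot_seat (a point): The middle of the inner floor of that cover, 4 mm above the table; the centre of the stamp's underside belongs on it.
- round_stamp: A round stamp of the same height (98 mm, skirt 40 mm across), standing in a round cover: to be left alone. Origin at the centre of its underside.
- potato: Half a sweet potato standing on its cut face, 68 mm across, 75 mm tall; leave alone. Origin at the centre of its underside.
- slice: A slice of sweet potato lying flat, 58 mm across, 16 mm thick; leave alone. Origin at the centre of its underside.
- prep_bowl: A small steel bowl, 90 mm across, 40 mm tall; leave alone. Origin at the centre of its underside.
- pen: A ballpoint pen, 147 mm long, lying on the clipboard beside the pad; leave alone. Origin under its middle.
- peeler: A straight vegetable peeler, 170 mm long, lying on the table; leave alone. Origin under the front end of its handle.
Mind the look-alikes: they are no part of the job. What is shaped like the lot_cover but green is not meant. Leave any yellow look-alike of the lot_stamp alone.

How it is judged:
By the outcome, as a careful person would: the job done as asked, in the order asked, and still so for the second after the job is handed in, with the robot touching nothing.
It also fails if it takes over 61 s, if anything falls off the work surface, if the arm or the gripper's body presses on something with over 40 N, if the wrist force passes 120 N, or if a joint passes its speed limit or range.

## Working session

There is one attempt and no reset: what is moved stays moved. The work goes in short steps, Python scripts to look and compute and a tool call to move; the robot and the scene stay as the last step left them, time stands still between calls to the robot, and variables do not carry over. Pictures are saved under pics/ and viewed, and the job is handed in when it is done.

Besides the shell and the picture viewer there is one more tool, called after "Emit:" by a JSON object that holds its "fn" and its "kwargs", one argument or row to a line. apply_moves: Moves the arm, as the interface text tells. Scaled input: -1 to 1 covers 120 mm each way for a shift and 4 degrees each way for a turn. Its arguments: {"type":"object","properties":{"moves":{"type":"string"},"force":{"type":"number"}},"required":["moves"]}

```bash
mkdir -p pics
cat > h.py <<'E'
from station import bot, imaging, nets
import numpy as np, cv2
from scipy.spatial.transform import Rotation as R
def rot(q): return R.from_quat([q[1],q[2],q[3],q[0]]).as_matrix()
def cam(name):
    o=bot.get_obs(); p=imaging.read_camera(name)
    if 'view' in p: V=np.array(p['view']); W=np.linalg.inv(V)
    else:
        T=np.eye(4);T[:3,:3]=rot(o['tool_rot']);T[:3,3]=o['eef_pos']
        W=T@np.array(p['mount'])
    p['W']=W
    return p
def ray(p,px,z):
    W=p['W'];d=W[:3,:3]@np.array([(px[0]-p['cx'])/p['fx'],(px[1]-p['cy'])/p['fy'],1.])
    c=W[:3,3];return c+d*(z-c[2])/d[2]
def proj(p,X):
    V=np.linalg.inv(p['W']);c=V[:3,:3]@np.array(X)+V[:3,3]
    return np.array([p['fx']*c[0]/c[2]+p['cx'],p['fy']*c[1]/c[2]+p['cy']])
def save(p,n): cv2.imwrite('pics/'+n,cv2.cvtColor(p['image'],cv2.COLOR_RGB2BGR))
E
python3 - <<'E'
from h import *
o=bot.get_obs();print(o)
for n in ['scene','top','wrist']:
    p=cam(n);save(p,n+'0.png')
    print(n,p['W'].round(3).tolist(),p['fx'])
    for k,z in [('lot_grip',.071),('lot_stamp',.004),('lot_front',.004),('lot_box',.005),('lot_cover',0),('lot_seat',.004),('clipboard',0),('round_stamp',.004)]:
        print(k,[(np.round(r['location'],1).tolist(),round(r['score'],2),ray(p,r['location'],z).round(4).tolist()) for r in nets.spot_point(p,k)[:3]])
E
```

```text
{'t': 0.0, 'q': array([-1.40810419,  0.47781462,  0.02231915,  1.55645848, -0.0114681 ,
        1.10928842, -0.08311179]), 'joint_vel': array([ 0.00031117, -0.00022826, -0.00142644, -0.00074182, -0.00125903,
        0.00129443,  0.00131543]), 'joint_torque': array([ 5.04474392e-04, -5.96449149e+01,  1.60835255e+00, -2.81198180e+01,
        1.25821255e-02,  9.51063121e-03,  1.32528578e-05]), 'eef_pos': array([0.18041143, 0.64982746, 0.23031262]), 'tool_rot': array([ 6.17321413e-04,  7.96069404e-01,  6.05204640e-01, -6.82713181e-04]), 'contact_force': array([-0.21591143, -0.30788977, -0.06439399]), 'torque': array([0.00206118, 0.03936678, 0.02472396]), 'gripper_width': 1.000977601608773}
scene [[0.546, 0.678, -0.493, 1.061], [0.838, -0.43, 0.336, -0.321], [0.016, -0.597, -0.802, 1.007], [0.0, 0.0, 0.0, 1.0]] 438.70535890526116
lot_grip [([235.1, 187.8], 0.84, [0.3655, 0.0105, 0.071]), ([212.1, 231.9], 0.67, [0.4602, -0.111, 0.071])]
lot_stamp [([236.4, 198.4], 0.97, [0.3521, 0.0177, 0.004]), ([216.6, 246.7], 0.64, [0.4655, -0.1081, 0.004]), ([383.0, 179.9], 0.23, [0.5265, 0.4247, 0.004
[... 1107 characters left out ...]
008, 0.004])]
lot_box []
lot_cover [([338.0, 289.2], 0.86, [0.3435, -0.1083, 0.0]), ([343.4, 236.3], 0.75, [0.4677, -0.12, 0.0]), ([340.7, 238.3], 0.4, [0.4627, -0.1136, 0.0])]
lot_seat [([340.4, 239.7], 0.76, [0.459, -0.1123, 0.004]), ([338.1, 285.5], 0.69, [0.3519, -0.1079, 0.004]), ([338.5, 246.3], 0.66, [0.4432, -0.108, 0.004])]
clipboard []
round_stamp [([396.0, 181.3], 0.59, [0.6041, -0.245, 0.004]), ([327.0, 173.1], 0.34, [0.6189, -0.0787, 0.004])]
wrist [[0.268, 0.929, 0.255, 0.116], [0.963, -0.259, -0.07, 0.668], [0.001, 0.265, -0.964, 0.375], [0.0, 0.0, 0.0, 1.0]] 368.9364498587247
lot_grip []
lot_stamp []
lot_front []
lot_box []
lot_cover []
lot_seat []
clipboard []
round_stamp []
```

View pics/scene0.png

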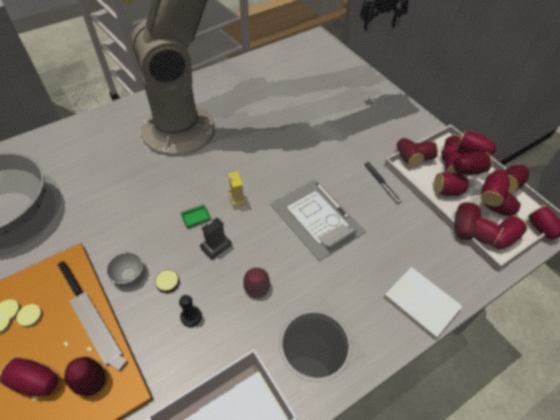

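View pics/top0.png

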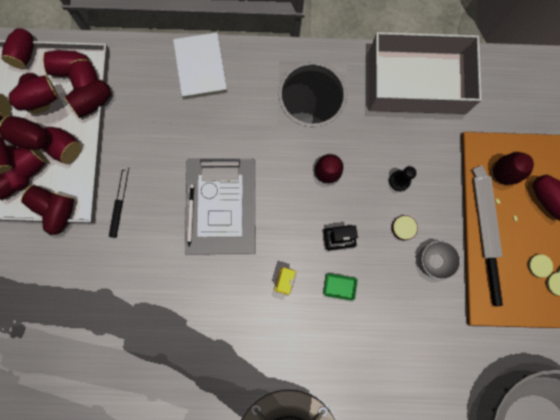

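View pics/wrist0.png

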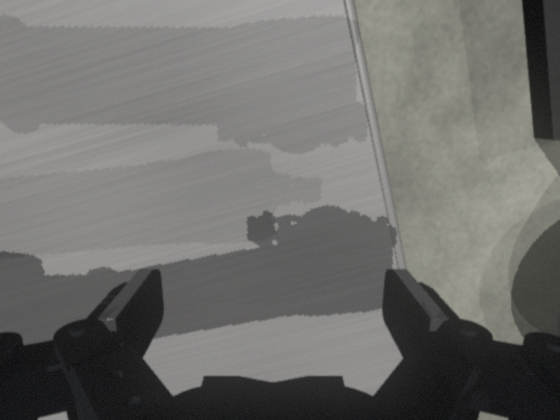

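The real black lot stamp is in its black cover at about (340,238) in top and (213,240) in scene. The green tray and yellow stamp are decoys. The docket is at about (220,205) in top, with its clip pointing away from the robot. I'll swing the arm round to look over the docket.

Emit:
{"fn": "apply_moves", "kwargs": {
  "moves": "-1 -0.07 0.28 0 0 0 0.75;-1 -0.07 0.28 0 0 0 0.75;-1 -0.07 0.28 0 0 0 0.75;-1 -0.07 0.28 0 0 0 0.75;-1 -0.07 0.28 0 0 0 0.75;-1 -0.07 0.27 0 0 0 0.75;-1 -0.07 0.27 0 0 0 0.75;-1 -0.07 0.27 0 0 0 0.75;-1 -0.07 0.26 0 0 0 0.75;-1 -0.07 0.26 0 0 0 0.75;-1 -0.07 0.25 0 0 0 0.75;-1 -0.07 0.25 0 0 0 0.75",
  "force": 40
}}

```text
t: 2.35
eef_pos: [0.4538, 0.3651, 0.2315]
tool_rot: [-0.0, 0.945, 0.328, 0.0]
contact_force: [-0.4, 0.1, 0.8]
gripper_width: 1.003
```

Emit:
{"fn": "apply_moves", "kwargs": {
  "moves": "-1 -0.014 0.16 0 0 0 0.95;-1 -0.014 0.16 0 0 0 0.95;-1 -0.014 0.16 0 0 0 0.95;-1 -0.014 0.16 0 0 0 0.95;-1 -0.014 0.16 0 0 0 0.95;-1 -0.014 0.16 0 0 0 0.95;-1 -0.014 0.16 0 0 0 0.95;-1 -0.014 0.16 0 0 0 0.95;-1 -0.014 0.16 0 0 0 0.95;-1 -0.014 0.16 0 0 0 0.95;-1 0 0 0 0 0 0;-1 0 0 0 0 0 0"
}}

```text
t: 3.35
eef_pos: [0.5063, 0.1841, 0.2316]
tool_rot: [-0.0, 1.0, 0.004, 0.0]
contact_force: [-0.9, 0.6, 0.5]
gripper_width: 1.003
```

Run:
```python
from h import *
o=bot.get_obs();print(o['t'],o['eef_pos'],o['tool_rot'],o['q'].round(2),o['contact_force'])
p=cam('wrist');save(p,'w1.png');np.save('w1W.npy',p['W']);print(p['fx'],p['cx'],p['cy'],p['W'].round(3).tolist())
for k,z in [('lot_box',.005),('clipboard',0)]:
    print(k,[(np.round(r['location'],1).tolist(),round(r['score'],2),ray(p,r['location'],z).round(4).tolist()) for r in nets.spot_point(p,k)[:3]])
```

```text
3.35 [0.50633776 0.18408422 0.23158133] [-1.94398274e-04  9.99993339e-01  3.64041979e-03  1.79708061e-04] [-0.85  0.27  0.46  1.91 -0.14  1.   -0.32] [-0.86174766  0.56321373  0.45670766]
368.9364498587247 272.54316805591134 212.19615705291127 [[1.0, 0.007, 0.001, 0.506], [0.007, -0.964, -0.264, 0.251], [-0.0, 0.264, -0.964, 0.375], [0.0, 0.0, 0.0, 1.0]]
lot_box []
clipboard []
```

View pics/w1.png

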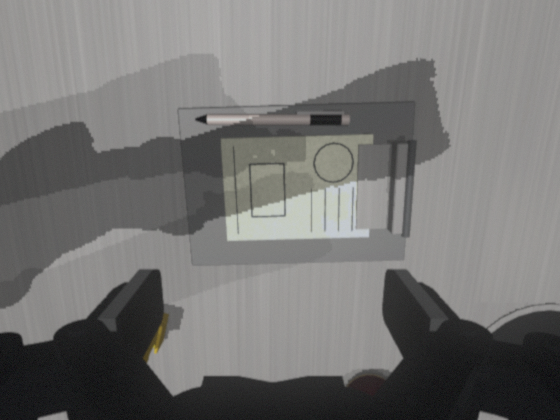

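The wrist picture shows the board (corners about (180,108), (414,101), (404,265), (190,266)). The box centre is near (267,190) and the clip is to the right (+x). I'll refine these edges.

Run:
```python
import cv2
i=cv2.imread('pics/w1.png')
c=cv2.resize(i[90:280,170:425],None,fx=3.1,fy=3.1,interpolation=cv2.INTER_CUBIC)
cv2.imwrite('pics/w1c.png',cv2.convertScaleAbs(c,alpha=1.3));print(c.shape)
```

```text
(589, 790, 3)
```

View pics/w1c.png

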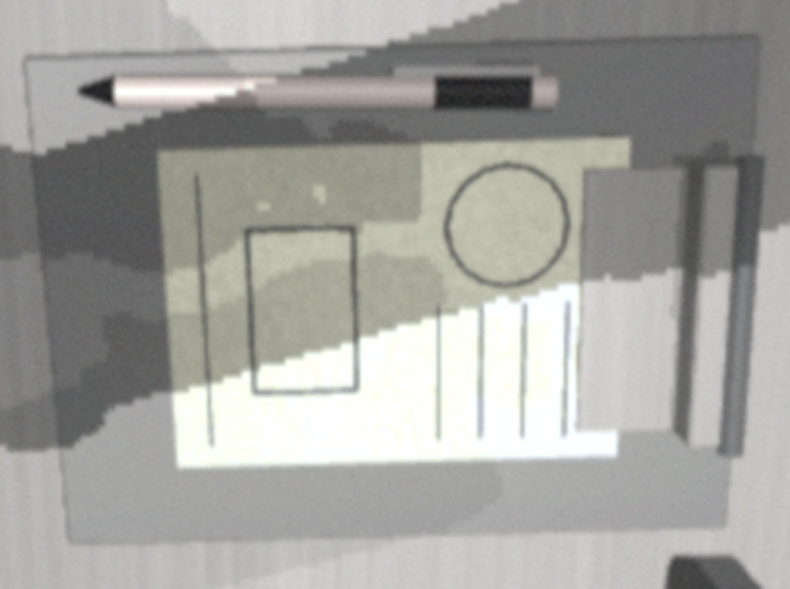

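```bash
cat > fit.py <<'E'
from h import *
from scipy.optimize import least_squares
W=np.load('w1W.npy')
p=dict(W=W,fx=368.936,fy=368.936,cx=272.543,cy=212.196)
px=np.array([(25,57),(760,36),(727,526),(69,544),(248,229),(355,228),(357,390),(255,392),(158,150),(630,137),(617,456),(178,468)],float)
px=(px+.5)/3.1-.5+[170,90]
s=np.array([(-1,1),(1,1),(1,-1),(-1,-1)])
def pts(v):
    x,y,yaw,h=v[:4];c,sn=np.cos(yaw),np.sin(yaw);M=np.array([[c,-sn],[sn,c]])
    B=np.c_[s*[.115,.0825],np.full(4,.005)]
    X=np.c_[s*[.017,.027]+[-.03,0],np.full(4,.005+h)]
    P=np.c_[s*[.074,.0525],np.full(4,.005+h)]
    A=np.r_[B,X,P];A[:,:2]=A[:,:2]@M.T+[x,y];return A
def f(v,full=False):
    q=dict(p);W2=W.copy()
    if len(v)>4:
        W2[:3,:3]=R.from_rotvec([v[4],v[5],0]).as_matrix()@W[:3,:3];W2[2,3]+=v[6]
    q['W']=W2
    return (np.array([proj(q,a) for a in pts(v)])-px).ravel()
for v0 in ([.53,.18,0,.006],[.53,.18,0,.006,0,0,0]):
    r=least_squares(f,v0,loss='soft_l1');v=r.x
    print(v.round(4),'box',v[0]-.03*np.cos(v[2]),v[1]-.03*np.sin(v[2]),'deg',np.degrees(v[2]))
    print(f(v).reshape(-1,2).round(1).tolist())
for z in (.0065,.012,.019): print(z,np.mean([ray(p,a,z) for a in px[4:8]],0))
E
python3 fit.py
```

```text
[0.5314 0.1748 0.0348 0.0053] box 0.5013975138048614 0.1738013824574479 deg 1.9947318529192748
[[-0.8, -0.5], [1.0, -0.7], [0.3, 1.0], [-0.3, 0.7], [-0.1, 0.3], [-0.3, -0.4], [0.1, -0.1], [-0.1, 0.1], [-0.0, 0.3], [0.3, 0.2], [0.0, -0.1], [0.1, -0.3]]
[ 5.315e-01  1.775e-01  3.480e-02  7.500e-03  7.300e-03 -3.000e-04
  3.100e-03] box 0.5015633350146399 0.17641103516534287 deg 1.9958793234245962
[[0.0, -0.3], [-0.1, -0.4], [-0.3, 0.4], [0.1, 0.1], [-0.0, 0.3], [-0.2, -0.4], [0.2, -0.1], [0.0, 0.2], [0.1, 0.3], [0.1, 0.2], [0.1, -0.1], [0.1, -0.2]]
0.0065 [0.50144515 0.1729917  0.0065    ]
0.012 [0.50151339 0.17415124 0.012     ]
0.019 [0.50160025 0.17562703 0.019     ]
```

Emit:
{"fn": "apply_moves", "kwargs": {
  "moves": "-1 -0.038 0.272 0 0 0 0;-1 -0.038 0.272 0 0 0 0;-1 -0.038 0.272 0 0 0 0;-1 -0.038 0.272 0 0 0 0;-1 -0.038 0.272 0 0 0 0;-1 -0.038 0.272 0 0 0 0;-1 -0.038 0.272 0 0 0 0;-1 -0.038 0.272 0 0 0 0;-1 -0.038 0.272 0 0 0 0;-1 0 0 0 0 0 0;-1 0 0 0 0 0 0"
}}

```text
t: 4.42
eef_pos: [0.4677, -0.1102, 0.2315]
tool_rot: [0.0, 1.0, 0.003, 0.0]
contact_force: [0.7, 1.2, -0.1]
gripper_width: 1.0
```

Run:
```python
from h import *
o=bot.get_obs();print(o['t'],o['eef_pos'],o['tool_rot'],o['q'].round(2),o['contact_force'])
p=cam('wrist');save(p,'w2.png');np.save('w2W.npy',p['W'])
for k,z in [('lot_grip',.071),('lot_stamp',.004),('lot_front',.004),('lot_seat',.004)]:
    print(k,[(np.round(r['location'],1).tolist(),round(r['score'],2),ray(p,r['location'],z).round(4).tolist()) for r in nets.spot_point(p,k)[:3]])
i=p['image'][:,:,::-1]
c=cv2.resize(i[80:290,150:410],None,fx=3,fy=3,interpolation=cv2.INTER_CUBIC)
cv2.imwrite('pics/w2c.png',cv2.convertScaleAbs(c,alpha=2,beta=10))
```

```text
4.4167 [ 0.46774375 -0.11018221  0.23148127] [8.18316734e-05 9.99995017e-01 3.14672917e-03 2.40240166e-04] [-0.46  0.17  0.64  2.04 -0.12  0.97  0.24] [ 0.74318681  1.24441416 -0.05712511]
lot_grip [([265.6, 191.7], 0.96, [0.4619, -0.1091, 0.071]), ([127.3, 25.3], 0.68, [0.3581, 0.0177, 0.071])]
lot_stamp [([266.5, 177.6], 0.6, [0.4616, -0.109, 0.004]), ([151.2, 45.3], 0.58, [0.3545, 0.0144, 0.004])]
lot_front [([250.9, 178.3], 0.65, [0.4458, -0.1098, 0.004]), ([151.4, 63.9], 0.59, [0.3534, -0.0017, 0.004])]
lot_seat [([153.7, 180.9], 0.97, [0.3467, -0.113, 0.004])]
```

View pics/w2.png

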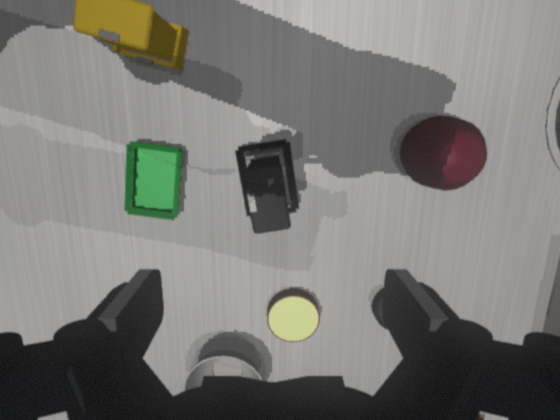

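View pics/w2c.png

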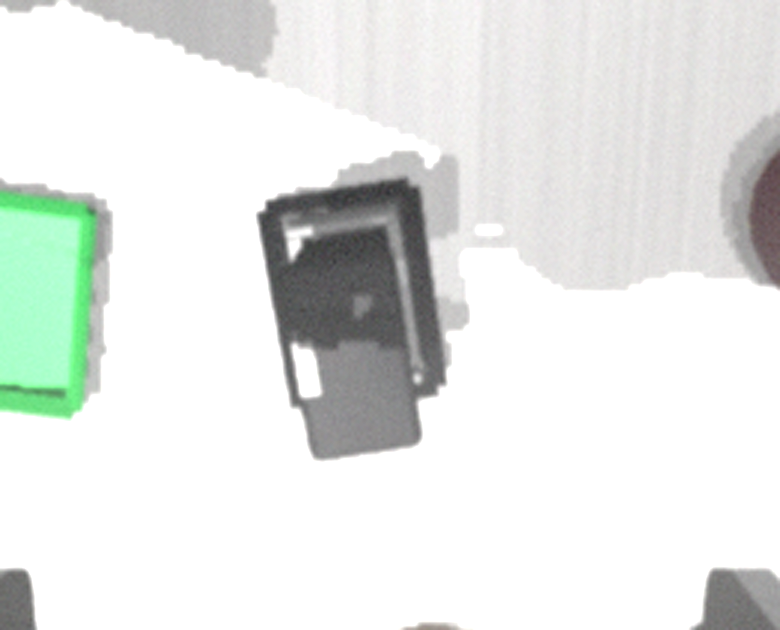

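Run:
```python
from h import *
p=dict(W=np.load('w2W.npy'),fx=368.936,fy=368.936,cx=272.543,cy=212.196)
g=lambda c:(np.array(c)+.5)/3-.5+[150,80]
A=[ray(p,g(c),.015)[:2] for c in [(262,213),(408,182),(443,388),(296,404)]]
C=[ray(p,g(c),.102)[:2] for c in [(313,459),(421,444),(285,265)]]
for a in A+C: print(a.round(4))
an=lambda v:np.degrees(np.arctan2(v[1],v[0]))
print('cover ctr',(A[0]+A[2])/2, an(A[1]-A[0]),an(A[0]-A[3])-90,an(A[1]-A[2])-90,'size',np.linalg.norm(A[1]-A[0]),np.linalg.norm(A[1]-A[2]))
print('cap',an(C[1]-C[0]),np.linalg.norm(C[1]-C[0]), an(C[2]-C[0])-90)
m=(C[0]+C[1])/2; y=np.radians(9); print('ctr from cap edge',m+.026*np.array([-np.sin(y),np.cos(y)]))
```

```text
[ 0.4332 -0.0809]
[ 0.4802 -0.0707]
[ 0.493  -0.1389]
[ 0.4435 -0.1448]
[ 0.4535 -0.1351]
[ 0.4815 -0.1308]
[ 0.447  -0.0846]
cover ctr [ 0.46310057 -0.10986602] 12.167361766399704 9.092798180882795 10.654343291147796 size 0.04800218947542849 0.06933578770692296
cap 8.647752827265743 0.028287399682649476 7.392070402796122
ctr from cap edge [ 0.46342226 -0.10728599]
```

Emit:
{"fn": "apply_moves", "kwargs": {
  "moves": "-1 -0.02 -0.004 0 0 0 -0.735;-1 -0.02 -0.004 0.1 0 0 -0.735;-1 0 0 0.2 0 0 -0.73;-1 0 0 0.2 0 0 0;-1 0 0 0.15 0 0 0;-1 0 0 0 0 0 0;-1 0 0 0 0 0 0"
}}

```text
t: 5.25
eef_pos: [0.4624, -0.1077, 0.1529]
tool_rot: [0.0, 0.997, 0.082, -0.001]
contact_force: [0.1, 0.3, 0.4]
gripper_width: 1.002
```

Run:
```python
from h import *
o=bot.get_obs();print(o['t'],o['eef_pos'],o['tool_rot'],o['contact_force'])
p=cam('wrist');save(p,'w3.png');np.save('w3W.npy',p['W'])
i=p['image'][:,:,::-1]
for k,z in [('lot_grip',.071),('lot_stamp',.004)]:
    print(k,[(np.round(r['location'],1).tolist(),round(r['score'],2),ray(p,r['location'],z).round(4).tolist()) for r in nets.spot_point(p,k)[:2]])
cv2.imwrite('pics/w3b.png',cv2.convertScaleAbs(cv2.resize(i,(800,600)),alpha=2,beta=10))
```

```text
5.25 [ 0.46240612 -0.10770076  0.15290813] [ 2.83868948e-05  9.96667765e-01  8.15606902e-02 -1.10413971e-03] [0.07531339 0.32716765 0.43406284]
lot_grip []
lot_stamp [([270.9, 197.2], 0.71, [0.4609, -0.1089, 0.004]), ([158.5, 7.5], 0.57, [0.3594, 0.015, 0.004])]
```

View pics/w3b.png

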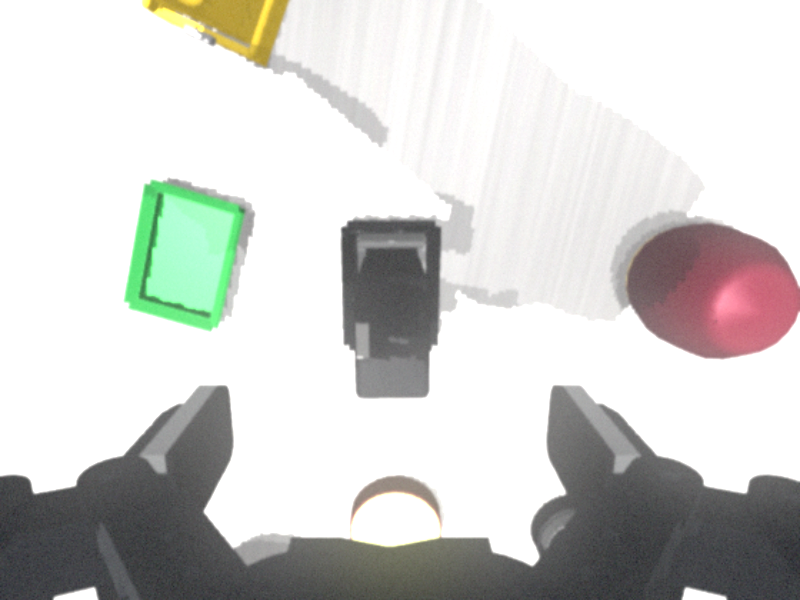

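The stamp sits square to the jaws (cap edges 356–430, jaw midpoint about 390). I'll descend and grasp.

Emit:
{"fn": "apply_moves", "kwargs": {
  "moves": "-1 0 0.01 0.25 0 0 0;-1 0 0 0.25 0 0 0;-1 0 0 0.2 0 0 0;-1 0 0 0.1 0 0 0;-1 0 0 0.06 0 0 0;-1 0 0 0 0 0 0;0.3 0 0 0 0 0 0;0.3 0 0 0 0 0 0;1 0 0 0 0 0 0;1 0 0 0 0 0 0;1 0 0 0 0 0 0;1 0 0 0 0 0 0",
  "force": 50
}}

```text
t: 6.4
eef_pos: [0.4635, -0.1096, 0.0505]
tool_rot: [0.0, 0.997, 0.081, 0.001]
contact_force: [1.2, 0.3, 1.2]
gripper_width: 0.325
```

Emit:
{"fn": "apply_moves", "kwargs": {
  "moves": "1 0 0 -0.05 0 0 0;1 0 0 -0.1 0 0 0;1 0 0 -0.15 0 0 0;1 0 0 -0.2 0 0 0;1 0 0 -0.2 0 0 0;1 0 0 -0.2 0 0 0;1 0 0 -0.1 0 0 0;1 0 0 0 0 0 0;1 0 0 0 0 0 0"
}}

```text
t: 7.15
eef_pos: [0.4629, -0.1093, 0.1703]
tool_rot: [-0.0, 0.997, 0.081, 0.0]
contact_force: [-0.4, -0.3, -2.6]
gripper_width: 0.323
```

Run:
```python
from h import *
o=bot.get_obs();print(o['t'],o['eef_pos'],o['tool_rot'],o['contact_force'],o['torque'],o['gripper_width'])
p=cam('wrist');save(p,'w4.png');np.save('w4W.npy',p['W'])
i=p['image'][:,:,::-1]
cv2.imwrite('pics/w4b.png',cv2.convertScaleAbs(cv2.resize(i,(800,600),interpolation=cv2.INTER_CUBIC),alpha=2,beta=10))
q=cam('scene');save(q,'s4.png')
```

```text
7.15 [ 0.46290237 -0.10934727  0.17028697] [-2.54035982e-04  9.96705995e-01  8.10981089e-02  4.38900311e-04] [-0.39094112 -0.25318473 -2.59609751] [-0.04336947  0.00603924  0.01596776] 0.32277135961378783
```

View pics/w4b.png

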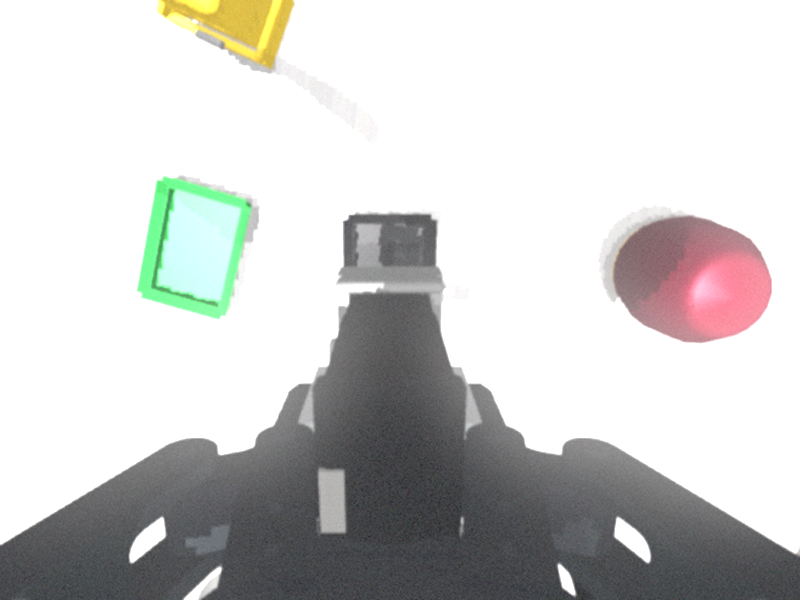

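View pics/s4.png

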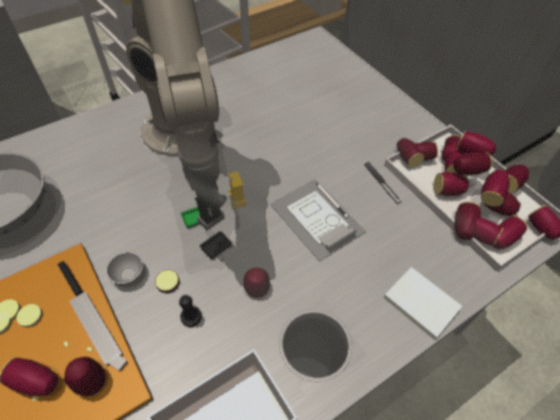

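Run:
```python
import cv2
i=cv2.imread('pics/w4.png')
c=cv2.resize(i[140:270,205:345],None,fx=5.5,fy=4.5,interpolation=cv2.INTER_CUBIC)
cv2.imwrite('pics/w4c.png',cv2.convertScaleAbs(c,alpha=1.3,beta=10));print(c.shape)
```

```text
(585, 770, 3)
```

View pics/w4c.png

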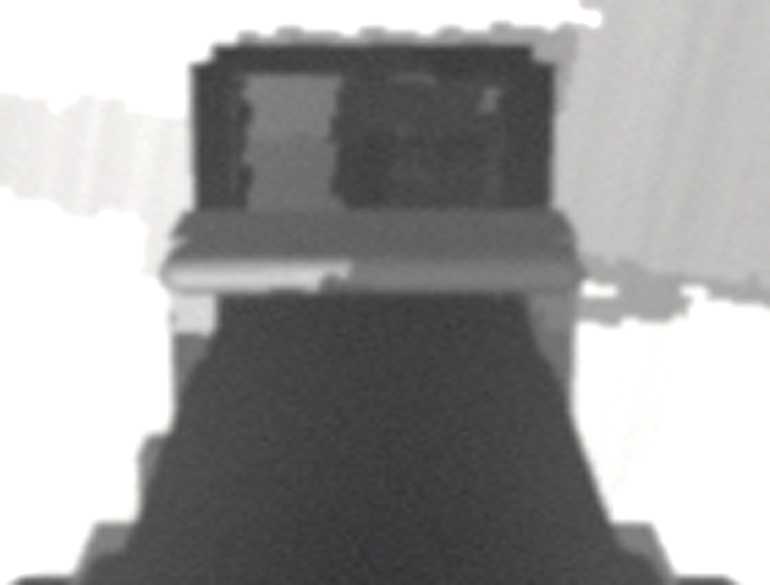

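Run:
```python
from h import *
p=dict(W=np.load('w4W.npy'),fx=368.936,fy=368.936,cx=272.543,cy=212.196)
T=np.array([.4629,-.10935,.1703]); a=2*np.arctan2(.0811,.9967);M=np.array([[np.cos(a),np.sin(a)],[np.sin(a),-np.cos(a)]]) # rows: tool x,y
for dz in (-.003,0,.003):
  for px,z in [((205+374/5.5,140+210/4.5),.1238+dz),((205+180/5.5,140+210/4.5),.1238+dz),((205+568/5.5,140+210/4.5),.1238+dz),((205+372/5.5,140+286/4.5),.1498+dz)]:
    X=ray(p,px,z); print(dz,(M@(X[:2]-T[:2])).round(4))
# original
for C in [(.4631,-.1099),(.4612,-.109)]: print(M@(np.array(C)-[.4635,-.1096]))
```

```text
-0.003 [ 0.0003 -0.0278]
-0.003 [-0.0185 -0.0278]
-0.003 [ 0.0191 -0.0278]
-0.003 [ 0.0001 -0.025 ]
0 [ 0.0003 -0.0284]
0 [-0.0182 -0.0284]
0 [ 0.0188 -0.0284]
0 [ 0.0001 -0.0258]
0.003 [ 0.0003 -0.029 ]
0.003 [-0.0179 -0.029 ]
0.003 [ 0.0185 -0.029 ]
0.003 [ 0.0001 -0.0265]
[-0.00044324  0.00023139]
[-0.00217274 -0.00096394]
```

Run:
```python
import cv2
i=cv2.imread('pics/top0.png')
c=cv2.resize(i[145:265,180:262],None,fx=7,fy=5,interpolation=cv2.INTER_CUBIC)
d=cv2.resize(i[210:265,310:370],None,fx=10,fy=10,interpolation=cv2.INTER_CUBIC)
cv2.imwrite('pics/t0a.png',cv2.convertScaleAbs(c,alpha=1.3));cv2.imwrite('pics/t0b.png',cv2.convertScaleAbs(d,alpha=1.5,beta=10))
```

```text
(no output)
```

View pics/t0a.png

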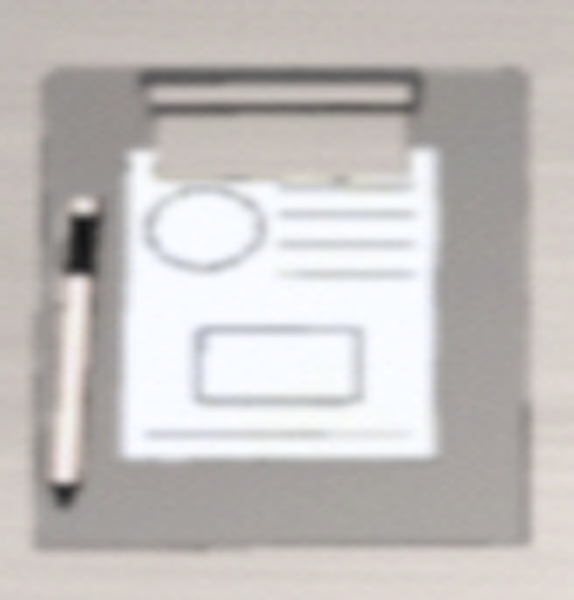

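View pics/t0b.png

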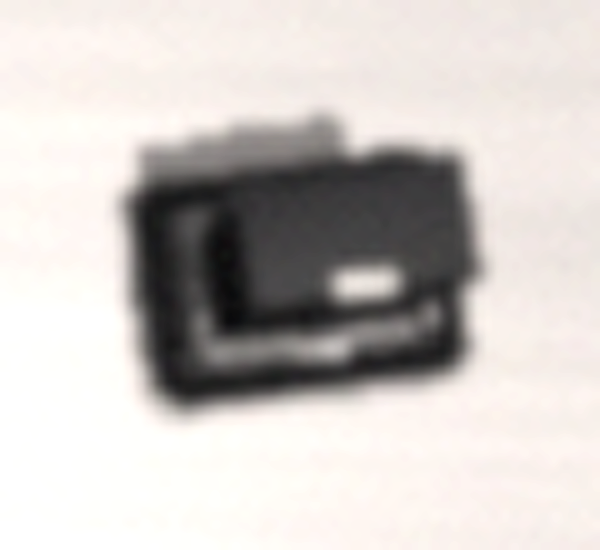

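Run:
```python
from h import *
p=cam('top')
gb=lambda c:(np.array(c,float)+.5)/[7,5]-.5+[180,145]
gc=lambda c:(np.array(c,float)+.5)/10-.5+[310,210]
B=[ray(p,gb(c),.005) for c in [(42,68),(527,68),(530,543),(33,547)]]
print('board',np.mean(B,0).round(4),'size',np.linalg.norm(B[0]-B[1]),np.linalg.norm(B[1]-B[2]))
d=(B[1]+B[0]-B[2]-B[3]);print('yaw',np.degrees(np.arctan2(d[1],d[0])))
d=(B[0]+B[3]-B[1]-B[2]);print('yaw',np.degrees(np.arctan2(-d[0],d[1])))
for z in (.0065,.012,.019): print('box',z,ray(p,gb((279,365.5)),z).round(4))
C=[ray(p,gc(c),.015) for c in [(128,192),(462,365),(170,405),(455,165)]]
print('cover',((C[0]+C[1])/2).round(4),np.mean(C,0).round(4))
print('cap',np.mean([ray(p,gc(c),.102) for c in [(232,190),(460,158),(475,272),(250,318)]],0).round(4))
```

```text
board [0.5324 0.1747 0.005 ] size 0.1668554910353052 0.2291171357292584
yaw 2.372335047059929
yaw 2.122872221391255
box 0.0065 [0.5021 0.1746 0.0065]
box 0.012 [0.5013 0.174  0.012 ]
box 0.019 [0.5003 0.1733 0.019 ]
cover [ 0.4631 -0.1075  0.015 ] [ 0.4625 -0.1096  0.015 ]
cap [ 0.4634 -0.108   0.102 ]
```

Emit:
{"fn": "apply_moves", "kwargs": {
  "moves": "1 0 0 0 0 0 0.91;1 0 0 0 0 0 0.91;1 0.05 -0.228 0.052 0 0 0;1 0.05 -0.228 0.052 0 0 0;1 0.05 -0.228 0.052 0 0 0;1 0.05 -0.228 0.052 0 0 0;1 0.05 -0.228 0.052 0 0 0;1 0.05 -0.228 0.052 0 0 0;1 0.05 -0.228 0.052 0 0 0;1 0.05 -0.228 0.052 0 0 0;1 0 0 0 0 0 0;1 0 0 0 0 0 0"
}}

```text
t: 8.3
eef_pos: [0.5024, 0.1123, 0.1185]
tool_rot: [0.001, 1.0, 0.019, -0.001]
contact_force: [-0.9, -1.3, -1.6]
gripper_width: 0.325
```

Run:
```python
from h import *
o=bot.get_obs();print(o['t'],o['eef_pos'],o['tool_rot'],o['contact_force'],o['torque'],o['gripper_width'])
p=cam('wrist');save(p,'w5.png');np.save('w5W.npy',p['W'])
i=p['image'][:,:,::-1]
cv2.imwrite('pics/w5b.png',cv2.convertScaleAbs(cv2.resize(i[60:285,130:430],None,fx=2.6,fy=2.6,interpolation=cv2.INTER_CUBIC),alpha=1.3,beta=10))
```

```text
8.3 [0.50239982 0.11228427 0.11853517] [ 6.65092978e-04  9.99812093e-01  1.93248687e-02 -1.37294953e-03] [-0.87678044 -1.26648161 -1.62914856] [-0.06656714  0.00337578 -0.03296096] 0.324713947652537
```

View pics/w5b.png

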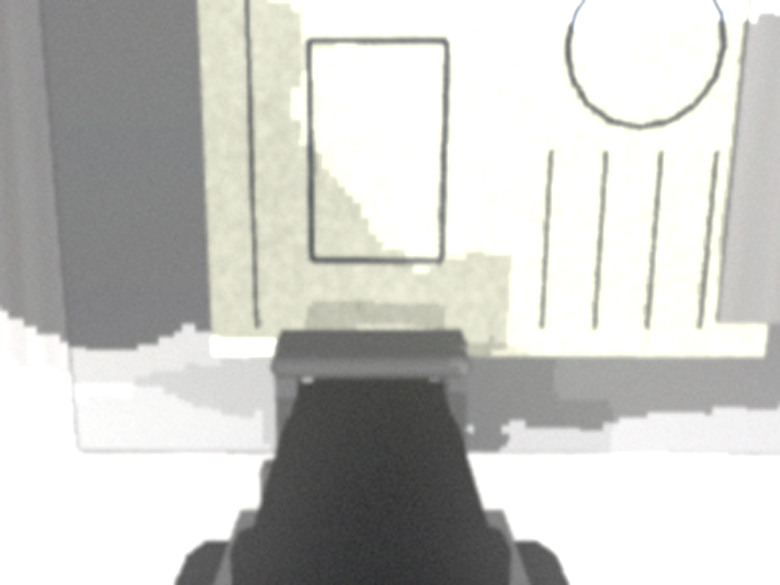

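Run:
```python
from h import *
from scipy.optimize import least_squares
p=dict(W=np.load('w5W.npy'),fx=368.936,fy=368.936,cx=272.543,cy=212.196)
g=lambda c:(np.array(c,float)+.5)/2.6-.5+[130,60]
T=np.array([.5024,.11228,.1185]);a=2*np.arctan2(.0193,.9998);M=np.array([[np.cos(a),np.sin(a)],[np.sin(a),-np.cos(a)]])
px=np.array([g(c) for c in [(309,41),(447,40),(442,261),(313,260)]])
s=np.array([(-1,1),(1,1),(1,-1),(-1,-1)])*[.017,.027]
def f(v):
    c,n=np.cos(v[2]),np.sin(v[2]);A=np.c_[s@np.array([[c,n],[-n,c]])+v[:2],np.full(4,v[3])]
    return (np.array([proj(p,x) for x in A])-px).ravel()
r=least_squares(f,[.5,.17,0,.012]);v=r.x
print('box',v.round(4),np.degrees(v[2]),'tool az',np.degrees(a),f(v).round(1))
for z in (.0065,.012,.019):
    X=np.mean([ray(p,x,z) for x in px],0); print(z,X.round(4),'tool',(M@(X[:2]-T[:2])).round(4))
for c in [(278,331),(464,331),(371,331)]:
    X=ray(p,g(c),T[2]-.0465);print('skirt',X.round(4),(M@(X[:2]-T[:2])).round(4))
```

```text
box [0.5014 0.1738 0.038  0.0108] 2.1762121394735163 tool az 2.2117847959452748 [-0.  -0.1 -0.   0.3  0.2 -0.2 -0.2  0.1]
0.0065 [0.5014 0.1737 0.0065] tool [ 0.0013 -0.0614]
0.012 [0.5013 0.1738 0.012 ] tool [ 0.0013 -0.0615]
0.019 [0.5013 0.1739 0.019 ] tool [ 0.0013 -0.0617]
skirt [0.4824 0.1397 0.072 ] [-0.0189 -0.0281]
skirt [0.5199 0.1411 0.072 ] [ 0.0186 -0.0282]
skirt [0.5012 0.1404 0.072 ] [-0.0002 -0.0281]
```

Box centre is (0.5014, 0.1738) with yaw 2.2°. The tool's yaw matches that, and the skirt is centred on the TCP. Next I shift over the box and come down close to the paper.

Emit:
{"fn": "apply_moves", "kwargs": {
  "moves": "1 0.003 -0.128 0 0 0 0;1 0.003 -0.128 0 0 0 0;1 0.003 -0.128 0 0 0 0;1 0.003 -0.128 0 0 0 0;1 0 0 0.1 0 0 0;1 0 0 0.12 0 0 0;1 0 0 0.12 0 0 0;1 0 0 0.06 0 0 0;1 0 0 0 0 0 0;1 0 0 0 0 0 0;1 0 0 0 0 0 0;1 0 0 0 0 0 0"
}}

```text
t: 9.35
eef_pos: [0.5032, 0.1721, 0.0728]
tool_rot: [-0.0, 1.0, 0.017, 0.001]
contact_force: [0.7, 0.4, -2.2]
gripper_width: 0.323
```

Run:
```python
from h import *
o=bot.get_obs();print(o['t'],o['eef_pos'],o['tool_rot'],o['contact_force'],o['torque'],o['gripper_width'])
p=cam('wrist');save(p,'w6.png');np.save('w6W.npy',p['W'])
i=p['image'][:,:,::-1]
cv2.imwrite('pics/w6b.png',cv2.convertScaleAbs(cv2.resize(i,(800,600),interpolation=cv2.INTER_CUBIC),alpha=1.3,beta=10))
T=o['eef_pos'];r=rot(o['tool_rot']);print(r.round(4).tolist());d=np.array([.5014,.1738])-T[:2];print('tool delta mm',(r[:2,:2].T@d*1000).round(2))
```

```text
9.35 [0.50317609 0.17205949 0.07284906] [-2.60407142e-04  9.99851987e-01  1.71928708e-02  5.83842896e-04] [ 0.66068967  0.4030511  -2.16623653] [-0.03056772 -0.01338078 -0.0118447 ] 0.32303547022922313
[[0.9994, 0.0344, 0.0012], [0.0344, -0.9994, 0.0005], [0.0012, -0.0005, -1.0]]
tool delta mm [-1.72 -1.8 ]
```

View pics/w6b.png

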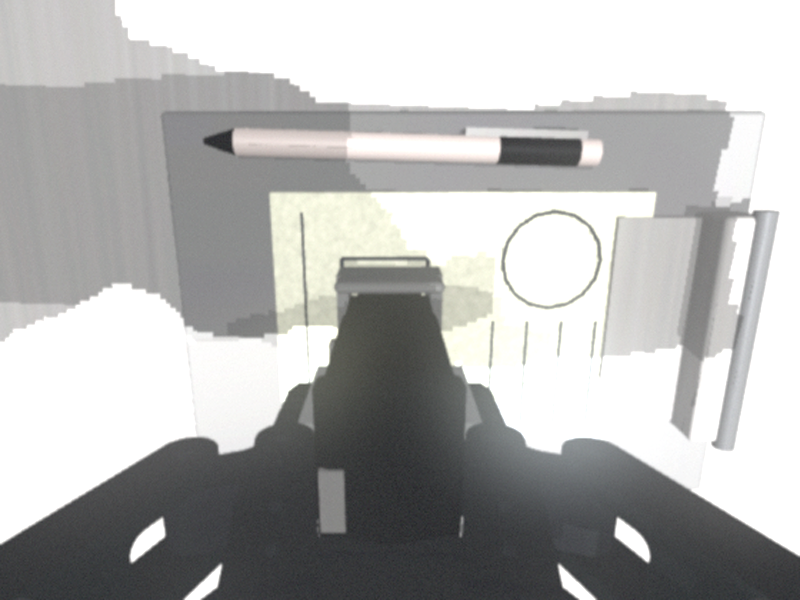

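Emit:
{"fn": "apply_moves", "kwargs": {
  "moves": "1 0 0 0 0 0 0;1 0 0 0 0 0 0;1 0 0 0 0 0 0"
}}

```text
t: 9.65
eef_pos: [0.5027, 0.1724, 0.0724]
tool_rot: [-0.0, 1.0, 0.018, 0.0]
contact_force: [0.3, -0.1, -1.9]
gripper_width: 0.324
```

Emit:
{"fn": "apply_moves", "kwargs": {
  "moves": "1 0 0 0 0 0 0;1 0 0 0 0 0 0"
}}

```text
t: 9.82
eef_pos: [0.5026, 0.1723, 0.0722]
tool_rot: [-0.0, 1.0, 0.018, 0.0]
contact_force: [-1.2, 0.1, -1.5]
gripper_width: 0.325
```

Run:
```python
from h import *
for k in range(2):
    o=bot.get_obs();print(o['t'],o['eef_pos'],o['tool_rot'].round(4),o['contact_force'].round(2),o['joint_vel'].round(3))
    p=cam('wrist')
save(p,'w7.png');np.save('w7W.npy',p['W'])
i=p['image'][:,:,::-1]
cv2.imwrite('pics/w7b.png',cv2.convertScaleAbs(cv2.resize(i[170:230,210:330],None,fx=6.5,fy=6.5,interpolation=cv2.INTER_CUBIC),alpha=1.3,beta=10))
```

```text
9.8167 [0.50256934 0.17234644 0.07223382] [-0.      0.9998  0.0176  0.    ] [-1.17  0.08 -1.53] [ 0.002  0.001  0.001  0.001 -0.    -0.     0.   ]
9.8667 [0.5025378  0.17234071 0.07219515] [-0.      0.9998  0.0175 -0.    ] [-0.91  0.01 -1.62] [ 0.002  0.002 -0.     0.001  0.    -0.002 -0.   ]
```

View pics/w7b.png

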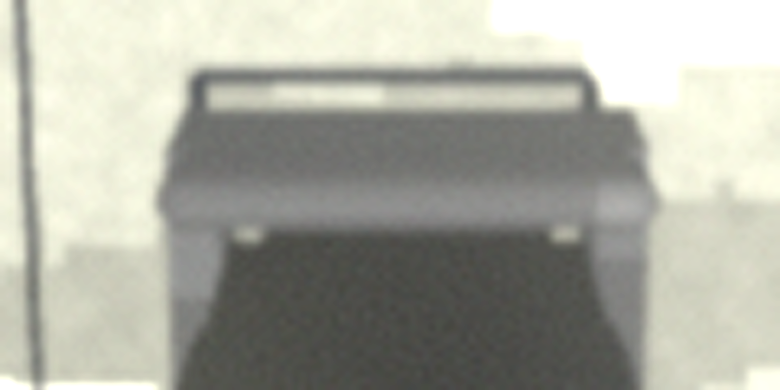

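Run:
```python
from h import *
p=dict(W=np.load('w7W.npy'),fx=368.936,fy=368.936,cx=272.543,cy=212.196)
g=lambda c:(np.array(c,float)+.5)/6.5-.5+[210,170]
o=bot.get_obs();T=o['eef_pos'];M=rot(o['tool_rot'])[:2,:2].T
t=lambda X:(M@(X[:2]-T[:2])*1000).round(2)
for z in (.0065,.0108,.015): print('box far edge',z,[t(ray(p,g(c),z)) for c in [(197,76),(593,76),(395,76)]])
for z in (-.003,0,.003): print('skirt',[t(ray(p,g(c),T[2]-.0465+z)) for c in [(180,110),(638,110)]],'lip',[t(ray(p,g(c),T[2]-.0205+z)) for c in [(162,205),(656,205)]])
```

```text
box far edge 0.0065 [array([-18.72, -27.73]), array([ 16.28, -27.72]), array([ -1.22, -27.73])]
box far edge 0.0108 [array([-18.33, -28.53]), array([ 15.95, -28.52]), array([ -1.19, -28.53])]
box far edge 0.015 [array([-17.95, -29.31]), array([ 15.63, -29.31]), array([ -1.16, -29.31])]
skirt [array([-18.72, -27.92]), array([ 18.78, -27.91])] lip [array([-17.64, -26.22]), array([ 17.74, -26.22])]
skirt [array([-18.42, -28.52]), array([ 18.49, -28.52])] lip [array([-17.31, -26.95]), array([ 17.42, -26.94])]
skirt [array([-18.13, -29.12]), array([ 18.2 , -29.12])] lip [array([-16.99, -27.68]), array([ 17.11, -27.67])]
```

Emit:
{"fn": "apply_moves", "kwargs": {
  "moves": "1 -0.01 -0.012 0.02 0 0 0.03;1 0 0 0.02 0 0 0;1 0 0 0 0 0 0;1 0 0 0 0 0 0;1 0 0 0 0 0 0;1 0 0 0 0 0 0"
}}

```text
t: 10.42
eef_pos: [0.5014, 0.1737, 0.0674]
tool_rot: [-0.0, 1.0, 0.016, 0.0]
contact_force: [0.5, 0.6, -2.5]
gripper_width: 0.324
```

```bash
cat > st.py <<'E'
from h import *
o=bot.get_obs();T=o['eef_pos'];r=rot(o['tool_rot'])
print(o['t'],T.round(5),o['tool_rot'].round(4),o['contact_force'].round(2),o['torque'].round(3),'w',round(o['gripper_width'],3))
print('d box tool mm',(r[:2,:2].T@(np.array([.5014,.1738])-T[:2])*1000).round(2),'az',np.degrees(np.arctan2(r[1,0],r[0,0])).round(2),'tilt',r[:2,2].round(4))
E
python3 st.py
```

```text
10.4167 [0.5014  0.17366 0.06739] [-0.      0.9999  0.0164  0.    ] [ 0.46  0.64 -2.46] [0.017 0.012 0.038] w 0.324
d box tool mm [ 0.   -0.14] az 1.88 tilt [0.0001 0.    ]
```

Emit:
{"fn": "apply_moves", "kwargs": {
  "moves": "1 0 0 0.008 0 0 -0.06;1 0 0 0.008 0 0 0;1 0 0 0.008 0 0 0;1 0 0 0.008 0 0 0;1 0 0 0.008 0 0 0;1 0 0 0.008 0 0 0;1 0 0 0 0 0 0;1 0 0 0 0 0 0"
}}

```text
t: 11.08
eef_pos: [0.5013, 0.1737, 0.0615]
tool_rot: [0.0, 1.0, 0.019, -0.0]
contact_force: [-0.4, 0.6, -2.0]
gripper_width: 0.325
```

```bash
python3 st.py
```

```text
11.0833 [0.50129 0.17365 0.06154] [ 0.000e+00  9.998e-01  1.850e-02 -1.000e-04] [-0.36  0.59 -1.95] [-0.04   0.005 -0.048] w 0.325
d box tool mm [ 0.12 -0.14] az 2.12 tilt [-0.0001 -0.0001]
```

Emit:
{"fn": "apply_moves", "kwargs": {
  "moves": "1 0 0 0.008 0 0 0;1 0 0 0.008 0 0 0;1 0 0 0.008 0 0 0;1 0 0 0 0 0 0;1 0 0 0 0 0 0"
}}

```text
t: 11.5
eef_pos: [0.5013, 0.1736, 0.0587]
tool_rot: [0.0, 1.0, 0.018, -0.0]
contact_force: [-0.5, -0.5, -2.2]
gripper_width: 0.328
```

Emit:
{"fn": "apply_moves", "kwargs": {
  "moves": "1 0 0 0.008 0 0 0;1 0 0 0.008 0 0 0;1 0 0 0 0 0 0;1 0 0 0 0 0 0"
}}

```text
t: 11.83
eef_pos: [0.5013, 0.1737, 0.0568]
tool_rot: [0.0, 1.0, 0.019, -0.0]
contact_force: [0.3, 0.1, -0.8]
gripper_width: 0.324
```

```bash
python3 st.py
```

```text
11.8333 [0.50129 0.17367 0.05676] [ 0.      0.9998  0.0185 -0.    ] [ 0.32  0.07 -0.84] [-0.049  0.01   0.006] w 0.324
d box tool mm [ 0.11 -0.13] az 2.12 tilt [-0.0001 -0.    ]
```

Emit:
{"fn": "apply_moves", "kwargs": {
  "moves": "1 0 0 0.008 0 0 0;1 0 0 0.008 0 0 0;1 0 0 0 0 0 0;1 0 0 0 0 0 0"
}}

```text
t: 12.17
eef_pos: [0.5013, 0.1737, 0.055]
tool_rot: [-0.0, 1.0, 0.019, -0.0]
contact_force: [-1.2, 0.5, 1.7]
gripper_width: 0.321
```

Emit:
{"fn": "apply_moves", "kwargs": {
  "moves": "1 0 0 0.008 0 0 0;1 0 0 0.008 0 0 0;1 0 0 0.008 0 0 0;1 0 0 0 0 0 0;1 0 0 0 0 0 0"
}}

```text
t: 12.58
eef_pos: [0.5014, 0.1737, 0.052]
tool_rot: [-0.0, 1.0, 0.019, 0.0]
contact_force: [-1.5, -0.2, 3.1]
gripper_width: 0.324
```

```bash
python3 st.py
```

```text
12.5833 [0.50136 0.17371 0.05201] [-0.      0.9998  0.0185  0.    ] [-1.5  -0.16  3.14] [-0.049  0.239 -0.006] w 0.324
d box tool mm [ 0.05 -0.09] az 2.12 tilt [0.     0.0001]
```

Emit:
{"fn": "apply_moves", "kwargs": {
  "moves": "1 0 0 0.008 0 0 0;1 0 0 0.008 0 0 0;1 0 0 0 0 0 0;1 0 0 0 0 0 0"
}}

```text
t: 12.92
eef_pos: [0.5014, 0.1737, 0.0501]
tool_rot: [-0.0, 1.0, 0.019, 0.0]
contact_force: [0.4, 0.3, 3.3]
gripper_width: 0.323
```

Emit:
{"fn": "apply_moves", "kwargs": {
  "moves": "1 0 0 0.006 0 0 0;1 0 0 0 0 0 0;1 0 0 0 0 0 0"
}}

```text
t: 13.17
eef_pos: [0.5013, 0.1737, 0.0494]
tool_rot: [-0.0, 1.0, 0.019, 0.0]
contact_force: [-1.0, 0.4, 4.1]
gripper_width: 0.32
```

```bash
python3 st.py
```

```text
13.1667 [0.50135 0.17368 0.04939] [-0.      0.9998  0.0185  0.    ] [-0.97  0.36  4.1 ] [-0.097  0.321  0.011] w 0.32
d box tool mm [ 0.05 -0.11] az 2.12 tilt [0.     0.0001]
```

Emit:
{"fn": "apply_moves", "kwargs": {
  "moves": "1 0 0 0.006 0 0 0;1 0 0 0 0 0 0;1 0 0 0 0 0 0"
}}

```text
t: 13.42
eef_pos: [0.5014, 0.1737, 0.0487]
tool_rot: [-0.0, 1.0, 0.019, 0.0]
contact_force: [-2.2, -0.2, 4.8]
gripper_width: 0.317
```

Emit:
{"fn": "apply_moves", "kwargs": {
  "moves": "1 0 0 0.005 0 0 0;1 0 0 0 0 0 0;1 0 0 0 0 0 0"
}}

```text
t: 13.67
eef_pos: [0.5013, 0.1737, 0.0482]
tool_rot: [-0.0, 1.0, 0.019, -0.0]
contact_force: [-2.6, 1.0, 6.4]
gripper_width: 0.324
```

```bash
python3 st.py
```

```text
13.6667 [0.50133 0.17371 0.04821] [-1.000e-04  9.998e-01  1.850e-02 -0.000e+00] [-2.59  1.04  6.45] [-0.105  0.473 -0.049] w 0.324
d box tool mm [ 0.07 -0.09] az 2.12 tilt [-0.0001  0.0002]
```

Emit:
{"fn": "apply_moves", "kwargs": {
  "moves": "1 0 0 0.005 0 0 0;1 0 0 0.004 0 0 0;1 0 0 0 0 0 0"
}}

```text
t: 13.92
eef_pos: [0.5014, 0.1737, 0.0474]
tool_rot: [-0.0, 1.0, 0.019, -0.0]
contact_force: [-3.4, -1.1, 10.6]
gripper_width: 0.321
```

```bash
python3 st.py
```

```text
13.9167 [0.50138 0.17371 0.04737] [-2.000e-04  9.998e-01  1.850e-02 -0.000e+00] [-3.43 -1.05 10.57] [-0.167  0.759 -0.021] w 0.321
d box tool mm [ 0.02 -0.09] az 2.12 tilt [-0.0001  0.0004]
```

Emit:
{"fn": "apply_moves", "kwargs": {
  "moves": "1 0 0 0.001 0 0 0;1 0 0 0 0 0 0;1 0 0 0 0 0 0;1 0 0 0 0 0 0;1 0 0 0 0 0 0;1 0 0 0 0 0 0"
}}

```text
t: 14.42
eef_pos: [0.5014, 0.1737, 0.0474]
tool_rot: [-0.0, 1.0, 0.018, -0.0]
contact_force: [-3.6, -0.5, 10.5]
gripper_width: 0.322
```

Emit:
{"fn": "apply_moves", "kwargs": {
  "moves": "1 0 0 0 0 0 0;1 0 0 0 0 0 0;1 0 0 0 0 0 0;1 0 0 0 0 0 0;1 0 0 0 0 0 0;1 0 0 0 0 0 0;1 0 0 0 0 0 0"
}}

```text
t: 15.0
eef_pos: [0.5014, 0.1737, 0.0474]
tool_rot: [-0.0, 1.0, 0.018, -0.0]
contact_force: [-3.3, -0.3, 10.3]
gripper_width: 0.325
```

```bash
python3 st.py
```

```text
15.0 [0.50138 0.17371 0.04737] [-2.000e-04  9.998e-01  1.850e-02 -0.000e+00] [-3.32 -0.3  10.27] [-0.23   0.73   0.018] w 0.325
d box tool mm [ 0.03 -0.09] az 2.12 tilt [-0.0001  0.0005]
```

Pressure held steady at about 12 N for about 1.1 s. Lifting straight off.

Emit:
{"fn": "apply_moves", "kwargs": {
  "moves": "1 0 0 -0.012 0 0 0;1 0 0 -0.015 0 0 0;1 0 0 -0.015 0 0 0;1 0 0 -0.015 0 0 0;1 0 0 -0.015 0 0 0;1 0 0 -0.02 0 0 0;1 0 0 -0.03 0 0 0;1 0 0 -0.1 0 0 0;1 0 0 -0.2 0 0 0;1 0 0 -0.2 0 0 0;1 0 0 -0.2 0 0 0;1 0 0 -0.15 0 0 0"
}}

```text
t: 16.0
eef_pos: [0.5018, 0.1734, 0.166]
tool_rot: [-0.0, 1.0, 0.018, 0.001]
contact_force: [0.5, 0.2, -1.4]
gripper_width: 0.323
```

```bash
python3 st.py
python3 - <<'E'
from h import *
p=cam('wrist');save(p,'w8.png')
i=p['image'][:,:,::-1]
cv2.imwrite('pics/w8b.png',cv2.convertScaleAbs(cv2.resize(i,(800,600),interpolation=cv2.INTER_CUBIC),alpha=1.3,beta=10))
E
```

```text
16.0 [0.50182 0.17345 0.16597] [-3.000e-04  9.998e-01  1.820e-02  8.000e-04] [ 0.51  0.24 -1.43] [-0.019 -0.076 -0.021] w 0.323
d box tool mm [-0.4  -0.37] az 2.09 tilt [0.0015 0.0006]
```

View pics/w8b.png

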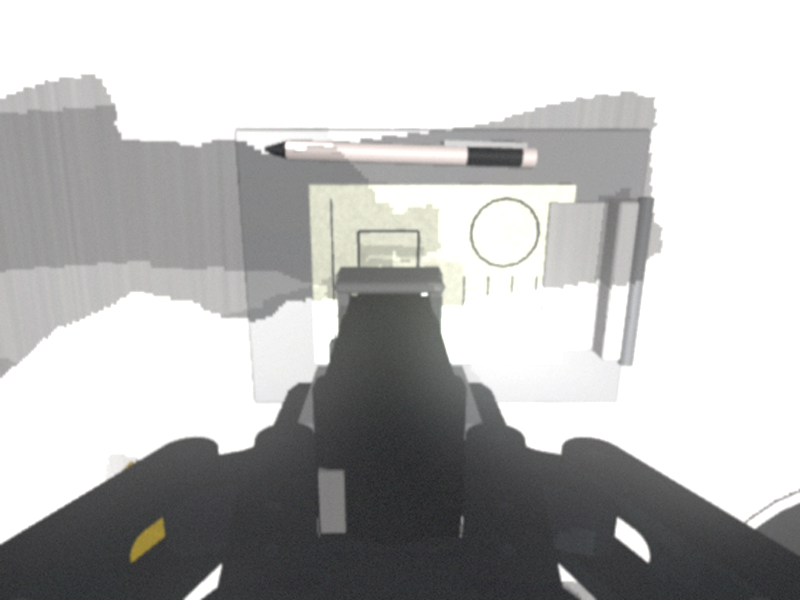

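Emit:
{"fn": "apply_moves", "kwargs": {
  "moves": "1 0 0.16 0 0 0 0;1 0 0.17 0 0 0 0;1 0 0.17 0 0 0 0;1 0 0 0 0 0 0"
}}

```text
t: 16.38
eef_pos: [0.5033, 0.1088, 0.164]
tool_rot: [0.001, 1.0, 0.016, -0.0]
contact_force: [0.1, -1.5, -2.6]
gripper_width: 0.322
```

```bash
python3 st.py
python3 - <<'E'
from h import *
p=cam('wrist');save(p,'w9.png')
i=p['image'][:,:,::-1]
cv2.imwrite('pics/w9b.png',cv2.resize(i[60:260,170:400],None,fx=3.4,fy=3,interpolation=cv2.INTER_CUBIC))
E
```

```text
16.3833 [0.50329 0.1088  0.16397] [ 9.000e-04  9.999e-01  1.570e-02 -0.000e+00] [ 0.12 -1.45 -2.61] [-0.002  0.049 -0.009] w 0.322
d box tool mm [  0.15 -65.03] az 1.8 tilt [-0.0001 -0.0017]
```

View pics/w9b.png

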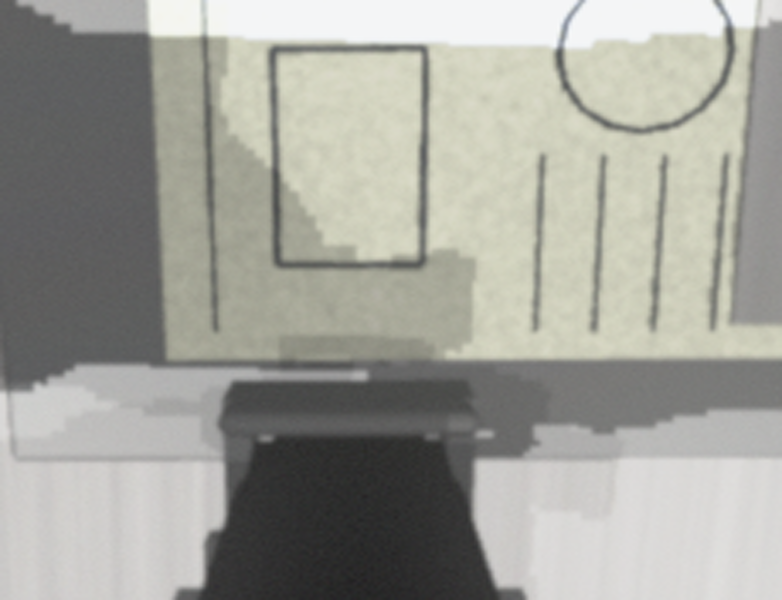

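No print is rendered on the paper. The travel and force curve did show die contact, with stiffness rising from about 0.4 to about 4 N/mm after about 8 mm. Returning to the cover.

Emit:
{"fn": "apply_moves", "kwargs": {
  "moves": "1 0 0 0 0 0 -0.94;1 0 0 0 0 0 -0.94;1 -0.078 0.218 0 0 0 0;1 -0.078 0.218 0 0 0 0;1 -0.078 0.218 0 0 0 0;1 -0.078 0.218 0 0 0 0;1 -0.078 0.218 0 0 0 0;1 -0.078 0.218 0 0 0 0;1 -0.078 0.218 0 0 0 0;1 -0.078 0.218 0 0 0 0;1 0 0 0 0 0 0;1 0 0 0 0 0 0"
}}

```text
t: 17.43
eef_pos: [0.4645, -0.1062, 0.1637]
tool_rot: [-0.0, 0.997, 0.082, 0.0]
contact_force: [0.8, 0.9, -1.9]
gripper_width: 0.325
```

```bash
sed 's/.5014,.1738/.4633,-.1096/;s/d box/d seat/' st.py > st2.py; python3 st2.py
python3 - <<'E'
from h import *
p=cam('wrist');save(p,'w10.png');np.save('w10W.npy',p['W'])
i=p['image'][:,:,::-1]
cv2.imwrite('pics/w10b.png',cv2.convertScaleAbs(cv2.resize(i[140:270,205:345],None,fx=5.5,fy=4.5,interpolation=cv2.INTER_CUBIC),alpha=1.8,beta=10))
E
```

```text
17.4333 [ 0.46453 -0.10618  0.16372] [-0.000e+00  9.966e-01  8.250e-02  1.000e-04] [ 0.83  0.95 -1.92] [ 0.05  -0.025 -0.023] w 0.325
d seat tool mm [-1.77  3.17] az 9.46 tilt [0.0002 0.    ]
```

View pics/w10b.png

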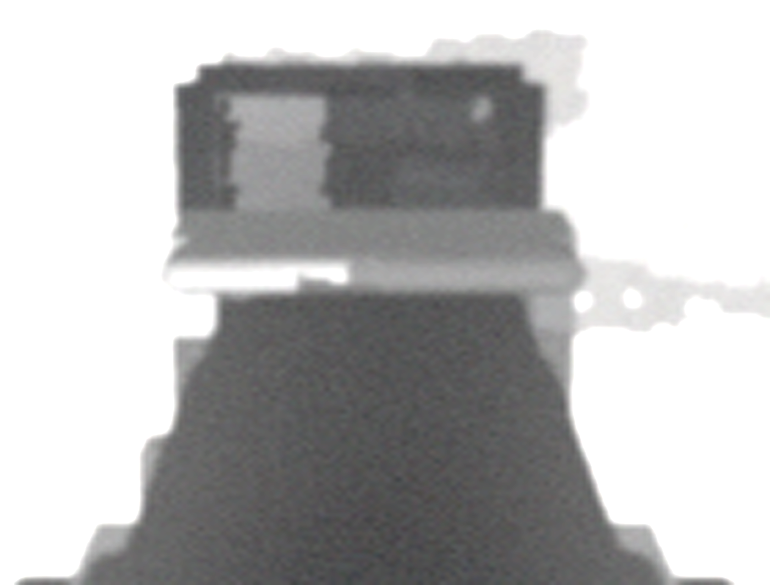

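Emit:
{"fn": "apply_moves", "kwargs": {
  "moves": "1 -0.015 0.026 0 0 0 0;1 0 0 0.1 0 0 0;1 0 0 0.2 0 0 0;1 0 0 0.15 0 0 0;1 0 0 0.05 0 0 0;1 0 0 0 0 0 0;1 0 0 0 0 0 0;1 0 0 0 0 0 0;1 0 0 0 0 0 0"
}}

```text
t: 18.23
eef_pos: [0.4644, -0.1085, 0.1045]
tool_rot: [0.0, 0.996, 0.084, 0.001]
contact_force: [-0.2, -0.0, -2.6]
gripper_width: 0.323
```

```bash
python3 st2.py
python3 - <<'E'
from h import *
p=cam('wrist');save(p,'w11.png');np.save('w11W.npy',p['W'])
i=p['image'][:,:,::-1]
cv2.imwrite('pics/w11b.png',cv2.convertScaleAbs(cv2.resize(i[140:270,205:345],None,fx=5.5,fy=4.5,interpolation=cv2.INTER_CUBIC),alpha=1.8,beta=10))
E
```

```text
18.2333 [ 0.46442 -0.10846  0.10448] [0.     0.9964 0.0842 0.001 ] [-0.23 -0.02 -2.59] [0.005 0.001 0.07 ] w 0.323
d seat tool mm [-1.3   0.93] az 9.66 tilt [0.002  0.0001]
```

View pics/w11b.png

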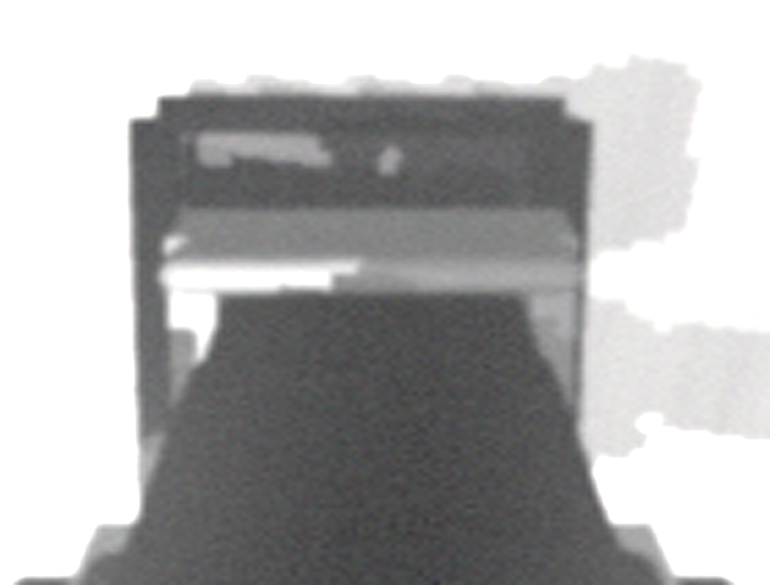

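Emit:
{"fn": "apply_moves", "kwargs": {
  "moves": "1 -0.011 0.007 0 0 0 0.06;1 0 0 0.08 0 0 0;1 0 0 0.08 0 0 0;1 0 0 0.05 0 0 0;1 0 0 0 0 0 0;1 0 0 0 0 0 0;1 0 0 0 0 0 0;1 0 0 0 0 0 0"
}}

```text
t: 18.95
eef_pos: [0.4625, -0.1097, 0.0784]
tool_rot: [0.0, 0.997, 0.082, 0.0]
contact_force: [0.8, 0.4, -1.7]
gripper_width: 0.323
```

```bash
python3 st2.py
python3 - <<'E'
from h import *
p=cam('wrist');save(p,'w12.png');np.save('w12W.npy',p['W'])
i=p['image'][:,:,::-1]
cv2.imwrite('pics/w12b.png',cv2.convertScaleAbs(cv2.resize(i[140:270,205:345],None,fx=5.5,fy=4.5,interpolation=cv2.INTER_CUBIC),alpha=1.8,beta=10))
E
```

```text
18.95 [ 0.46255 -0.10968  0.07842] [0.000e+00 9.966e-01 8.190e-02 1.000e-04] [ 0.84  0.44 -1.72] [-0.042 -0.038 -0.05 ] w 0.323
d seat tool mm [0.75 0.04] az 9.4 tilt [ 0.0003 -0.0001]
```

View pics/w12b.png

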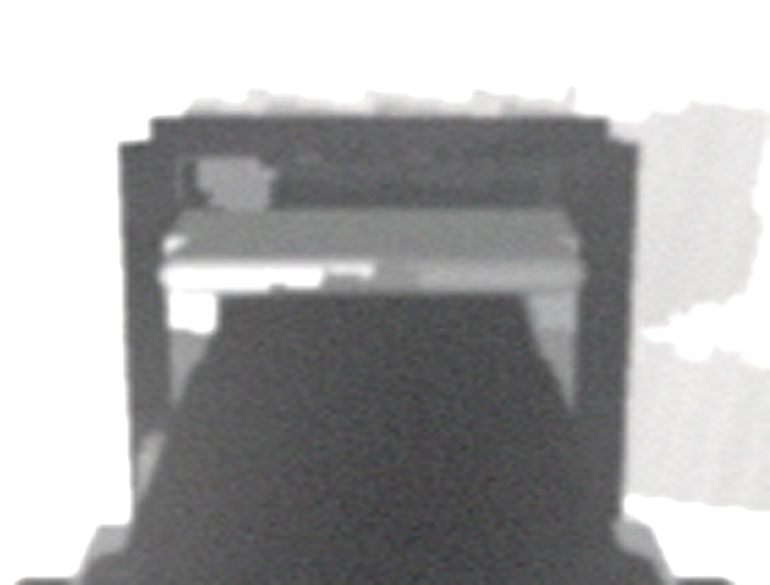

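Emit:
{"fn": "apply_moves", "kwargs": {
  "moves": "1 0.005 0 0.025 0 0 0;1 0 0 0.03 0 0 0;1 0 0 0.03 0 0 0;1 0 0 0.03 0 0 0;1 0 0 0.03 0 0 0;1 0 0 0.025 0 0 0;1 0 0 0.02 0 0 0;1 0 0 0 0 0 0;1 0 0 0 0 0 0"
}}

```text
t: 19.75
eef_pos: [0.4628, -0.1095, 0.0553]
tool_rot: [-0.0, 0.997, 0.082, -0.0]
contact_force: [0.3, 1.0, -2.0]
gripper_width: 0.324
```

```bash
python3 st2.py
```

```text
19.75 [ 0.46282 -0.10955  0.05533] [-0.000e+00  9.966e-01  8.190e-02 -2.000e-04] [ 0.32  0.96 -2.05] [0.005 0.    0.01 ] w 0.324
d seat tool mm [0.46 0.13] az 9.4 tilt [-0.0004 -0.    ]
```

Emit:
{"fn": "apply_moves", "kwargs": {
  "moves": "1 0 0 0.012 0 0 0;1 0 0 0.012 0 0 0;1 0 0 0.012 0 0 0;1 0 0 0 0 0 0;1 0 0 0 0 0 0"
}}

```text
t: 20.17
eef_pos: [0.4629, -0.1095, 0.0511]
tool_rot: [-0.0, 0.997, 0.082, -0.0]
contact_force: [0.5, -0.8, -1.4]
gripper_width: 0.32
```

Emit:
{"fn": "apply_moves", "kwargs": {
  "moves": "1 0 0 0.006 0 0 0;1 0 0 0 0 0 0;1 0 0 0 0 0 0"
}}

```text
t: 20.42
eef_pos: [0.463, -0.1095, 0.0506]
tool_rot: [-0.0, 0.997, 0.082, 0.0]
contact_force: [-0.9, 0.1, 0.5]
gripper_width: 0.325
```

```bash
python3 st2.py
```

```text
20.4167 [ 0.46302 -0.10948  0.05059] [-1.000e-04  9.966e-01  8.200e-02  1.000e-04] [-0.85  0.09  0.5 ] [-0.027  0.206  0.01 ] w 0.325
d seat tool mm [0.25 0.16] az 9.4 tilt [0.0002 0.0001]
```

Floor contact came at z 0.0506, the same as the grasp height. Releasing.

Emit:
{"fn": "apply_moves", "kwargs": {
  "moves": "0.1 0 0 0 0 0 0;-0.3 0 0 0 0 0 0;-1 0 0 0 0 0 0;-1 0 0 0 0 0 0;-1 0 0 0 0 0 0;-1 0 0 0 0 0 0;-1 0 0 0 0 0 0"
}}

```text
t: 21.0
eef_pos: [0.463, -0.1095, 0.0504]
tool_rot: [-0.0, 0.997, 0.082, 0.0]
contact_force: [0.4, 0.4, -0.8]
gripper_width: 1.003
```

Emit:
{"fn": "apply_moves", "kwargs": {
  "moves": "-1 0 0 -0.1 0 0 0;-1 0 0 -0.2 0 0 0;-1 0 0 -0.25 0 0 0;-1 0 0 -0.3 0 0 0;-1 0 0 -0.3 0 0 0;-1 0 0 -0.3 0 0 0;-1 0 0 0 0 0 0;-1 0 0 0 0 0 0"
}}

```text
t: 21.67
eef_pos: [0.4643, -0.1095, 0.2264]
tool_rot: [-0.0, 0.997, 0.082, 0.002]
contact_force: [-0.7, 0.2, -0.5]
gripper_width: 1.002
```

```bash
python3 st2.py
python3 - <<'E'
from h import *
p=cam('wrist');save(p,'w13.png')
i=p['image'][:,:,::-1]
cv2.imwrite('pics/w13b.png',cv2.convertScaleAbs(cv2.resize(i,(800,600)),alpha=2,beta=10))
for k,z in [('lot_grip',.071),('lot_stamp',.004),('lot_seat',.004)]:
    print(k,[(np.round(r['location'],1).tolist(),round(r['score'],2),ray(p,r['location'],z).round(4).tolist()) for r in nets.spot_point(p,k)[:2]])
p=cam('scene');save(p,'s13.png')
E
```

```text
21.6667 [ 0.46428 -0.10948  0.22637] [-4.000e-04  9.966e-01  8.210e-02  2.400e-03] [-0.73  0.23 -0.52] [-0.011  0.042  0.018] w 1.002
d seat tool mm [-0.99 -0.04] az 9.42 tilt [0.0048 0.0011]
lot_grip [([158.1, 4.7], 0.96, [0.3599, 0.0163, 0.071]), ([270.7, 192.0], 0.57, [0.4631, -0.1076, 0.071])]
lot_stamp [([177.5, 25.7], 0.7, [0.3577, 0.0157, 0.004]), ([266.2, 178.7], 0.69, [0.4588, -0.1092, 0.004])]
lot_seat [([158.1, 164.9], 0.67, [0.3508, -0.113, 0.004]), ([373.4, 323.1], 0.56, [0.6035, -0.2515, 0.004])]
```

View pics/w13b.png

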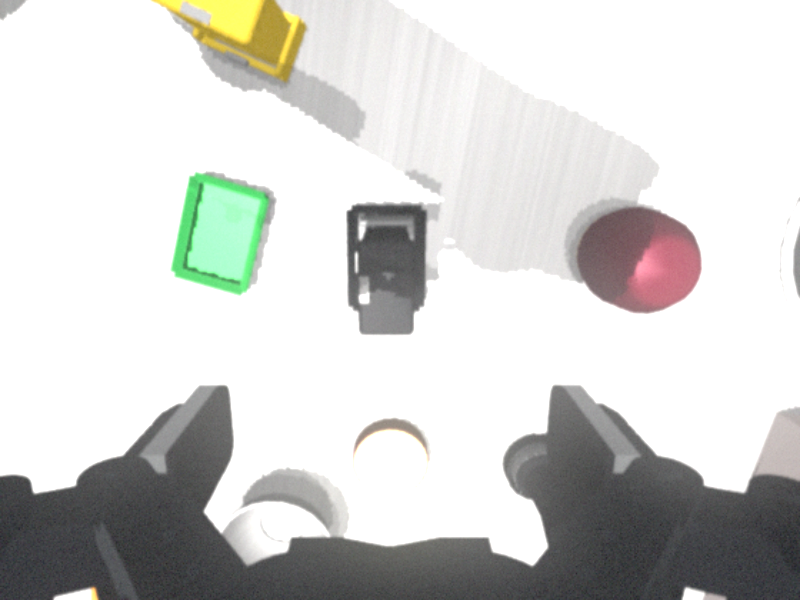

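View pics/s13.png

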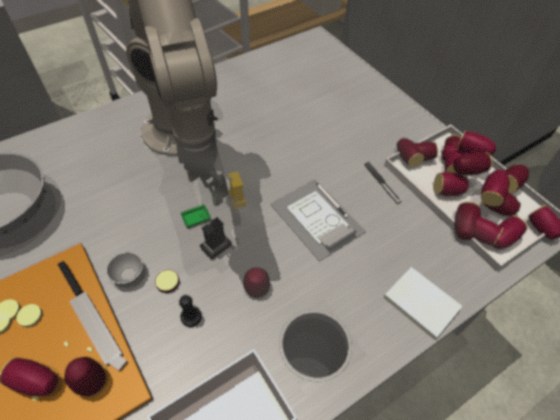

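The stamp stands upright and square in its black cover (about (390,265) in the wrist picture, same spot as before in scene). The gripper is clear and the rest is unmoved. Handing in.

```bash
python3 -c "
from h import *
print(bot.hand_in(), bot.get_obs()['t'])"
```

```text
the job is handed in; nothing more can be done
the job is handed in; nothing more can be done
```

I stamped the box with the rectangular lot stamp, put it back in its black cover, and handed the job in at about 22 s. I couldn't confirm the print by eye, because the pictures show no ink on the paper after the lift.

- **Position:** Before contact the stamp was within about 0.2 mm and 0.1° of the measured box, with its front facing away from the clip. The box was measured from two wrist views and the top view, which agreed to about 1–2 mm.
- **Press:** The stamp met the paper about 10 mm above the table. After about 8 mm of handle travel the resistance rose sharply, as expected when the rubber face lands. I then held about 12 N in total, roughly 6–7 N of it on the face, for about 1.1 s. The arm did not drift while pressing. A sideways force of about 3 N showed during the hold.
- **Lift:** I lifted it straight off the paper.
- **Return:** The stamp reached the cover floor at the same height as when I picked it up. After release, the wrist and scene pictures show it upright in its cover.
- **Other items:** Nothing else on the table appears to have moved in those pictures. After the return, the network's estimate of the stamp's base was about 4 mm off in x from where I released it. Its grip estimate and the picture agreed with the release position.

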